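# Sort the desk things into their trays

## Task

Tidy the consulting-room desk: put the stapler, right way up, in the long open tray, stand both rubber stamps upright in the square tray, and stand the two staple cartons, the same way up as they are now, in the divided tray, one in each bay. Everything should rest flat on its tray's floor; leave the mug and the ink pad where they are.

Things in the scene. Friction and masses are not known exactly. Their poses are not given: they have to be found in the camera images.
- stapler_mid (a point): A short desk stapler standing on its base: 116 mm long (its x; the jaw at -x, the hinge at +x), 52 mm high (z up). Black base plate 36 mm wide and 7 mm thick; above it a grey cover arm 30 mm wide with upright sides, its lower edge about 30 mm and its top about 50 mm above the underside, with a 16 mm wide steel magazine under it. About 200 g. This point is at the middle of its length and width, 26 mm above its underside.
- stamp_a_mid (a point): A round office stamp standing upright: black disc base 40 mm in diameter and 13 mm high, straight wooden handle 24 mm in diameter from there up to a rounded top at 74 mm; about 70 g. This point is on its axis half-way up, 37 mm above its underside; z up. The two stamps are alike and interchangeable.
- stamp_b_mid (a point): A round office stamp standing upright: black disc base 40 mm in diameter and 13 mm high, straight wooden handle 24 mm in diameter from there up to a rounded top at 74 mm; about 70 g. This point is on its axis half-way up, 37 mm above its underside; z up. The two stamps are alike and interchangeable.
- carton_a_mid (a point): A small cardboard carton of staples standing on the desk, 60 mm (its x) by 36 mm (its y) by 46 mm high (z up), with a paper band round it; about 110 g. This point is its centre, 23 mm above its underside. The two cartons are alike and interchangeable.
- carton_b_mid (a point): A small cardboard carton of staples standing on the desk, 60 mm (its x) by 36 mm (its y) by 46 mm high (z up), with a paper band round it; about 110 g. This point is its centre, 23 mm above its underside. The two cartons are alike and interchangeable.
- long_tray: Long black open tray with a grey felt floor for the stapler, 82 mm (its x) by 156 mm (its y) outside, 76 by 150 mm inside: the stapler lies along its y, either way round. It is fixed to the desk. Origin under its centre at desk level, z up. Walls and floor 3 mm thick, rim 16 mm above the desk, open on top.
- square_tray: Square black open tray with a grey felt floor for the two stamps, 116 by 116 mm outside, 110 by 110 mm inside, no divider: room for both stamps side by side, for example 27 mm either side of its centre. It is fixed to the desk. Origin under its centre at desk level, z up. Walls and floor 3 mm thick, rim 16 mm above the desk, open on top.
- bay_tray: Black tray parted by one divider into two bays with grey felt floors, for the cartons: 88 mm (its x) by 133 mm (its y) outside; each bay is 82 mm (x) by 62 mm (y) inside, its centre 32.5 mm from the tray's origin along +y or -y; the 3 mm divider runs along x and is as high as the rim. The 60 mm side of a carton goes along the tray's x. It is fixed to the desk. Origin under its centre at desk level, z up. Walls and floor 3 mm thick, rim 16 mm above the desk, open on top.
- mug_mid (a point): White mug, a bystander: 76 mm in diameter, 80 mm high, handle towards its +y. This point is on its axis 40 mm above its underside. Not to be moved.
- ink_pad_mid (a point): Closed flat metal ink-pad tin, a bystander: 78 mm (x) by 118 mm (y), 16 mm high. This point is at its centre, 8 mm above its underside. Not to be moved.
There are look-alikes about, which are no part of the job. Leave any blue, orange or red look-alike of the part that bears stapler_mid alone.

How it is judged:
At the end, for the whole second after the job is handed in: All upright (0.12 rad), on their tray floors (5 mm), released, at rest: stapler within 30 mm of the long tray's centre; stamps within 40 mm of the square tray's; one carton per bay, within 18 mm of its centre across and 26 mm along the divider. Mug, ink pad moved under 15 mm (z of stapler_mid in the frame of long_tray between 0.024 and 0.034 m and angle between each of stapler_mid, stamp_a_mid, stamp_b_mid, carton_a_mid, carton_b_mid's own z axis and vertical below 0.12 rad and x of stapler_mid in the frame of long_tray between -0.03 and 0.03 m and y of stapler_mid in the frame of long_tray between -0.03 and 0.03 m and z of stamp_a_mid in the frame of square_tray between 0.035 and 0.045 m and x of stamp_a_mid in the frame of square_tray between -0.04 and 0.04 m and y of stamp_a_mid in the frame of square_tray between -0.04 and 0.04 m and z of stamp_b_mid in the frame of square_tray between 0.035 and 0.045 m and x of stamp_b_mid in the frame of square_tray between -0.04 and 0.04 m and y of stamp_b_mid in the frame of square_tray between -0.04 and 0.04 m and z of carton_a_mid in the frame of bay_tray between 0.021 and 0.031 m and x of carton_a_mid in the frame of bay_tray between -0.026 and 0.026 m and z of carton_b_mid in the frame of bay_tray between 0.021 and 0.031 m and x of carton_b_mid in the frame of bay_tray between -0.026 and 0.026 m and ((y of carton_a_mid in the frame of bay_tray between 0.0145 and 0.0505 m and y of carton_b_mid in the frame of bay_tray between -0.0505 and -0.0145 m) or (y of carton_a_mid in the frame of bay_tray between -0.0505 and -0.0145 m and y of carton_b_mid in the frame of bay_tray between 0.0145 and 0.0505 m)) and linear speed of each of stapler, stamp_a, stamp_b, carton_a, carton_b below 0.02 m/s and angular speed of each of stapler, stamp_a, stamp_b, carton_a, carton_b below 0.2 rad/s); the robot touches nothing.
It fails at once if the mug was shifted by more than 15 mm (distance of mug_mid from where it was at the start of the episode above 0.015 m).
It fails at once if the ink pad was shifted by more than 15 mm (distance of ink_pad_mid from where it was at the start of the episode above 0.015 m).
It also fails if it takes over 128 s, if anything falls off the work surface, if the arm or the gripper's body presses on something with over 40 N, if the wrist force passes 120 N, or if a joint passes its speed limit or range.

## Robot

A 7-joint arm with a two-finger parallel gripper is mounted at the origin on the work surface. World frame = base frame: x ahead of the robot, y to its left, z up, the work surface at z = 0. Lengths are in m, angles in rad, forces in N, time in s.
With the tool pointing down it reaches from about 0.425 to 0.875 m from the base axis. Payload 8.4 kg.
Tool frame: the origin (TCP) lies on the centre line of the jaws, within the pads' length; the fingertips stand 22 mm ahead of it and the grasp point (between the pads) lies 3 mm ahead of it (bot.tips_ahead is the distance from the TCP to the fingertips, in m); x points along the fingers, y is the direction in which the jaws open and shut, and the axes are right-handed (so a half turn about x gives the same grasp; the last joint's range is limited). The gripper opens to 87 mm and grips with 3 to 60 N. Pads are 19 mm wide; open, the fingers measure 117 mm over their backs; the gripper's body (75 mm by 190 mm) begins 51 mm behind the grasp point.
Start: joints at [-1.382, 0.333, 0.04, 1.465, -0.013, 1.343, -0.059], TCP at [0.185, 0.623, 0.245] pointing down, gripper open.
Joint ranges: [-2.58, 2.58], [-0.38, 2.09], [-1.3, 1.39], [0.25, 2.4], [-1.5, 4.64], [0.08, 2.09], [-2.65, 2.65]. Speed limits (rad/s): [2.22, 2.22, 2.79, 2.79, 3.14, 3.14, 3.14].

## Interface

Orientations are given as a unit quaternion [w, x, y, z].
In Python, from station import bot, grab_frame, get_calibration, workorder gives the robot as it stands.
- The arm moves only by the shell command python3 -m handwheel 'ROWS' [FORCE]. ROWS is JSON, a list that holds one entry, the list of rows, each a list of 7 numbers: the shift along the tool's x, y, z in cm, then the turn, a rotation vector about the tool's x, y, z in degrees, then the finger opening in cm, from 0 to 8.7. A call has 1 to 10 rows; each row shifts and turns the commanded pose from where the row before left it, along the tool's axes as they then stand; what a row does not reach is not made up. A row lasts 1/8 s, in which the tool goes at most 62.5 mm and 10.7 degrees, less where a joint would pass 70% of its speed; a pose out of reach is approached as far as the arm can. A call is refused whole if a number of a shift passes 6.25 or a number of a turn 10.7, either way. A call with a gripper value outside its range is refused whole. The fingers move at their own pace and stop on an object; FORCE is the grip in N (left out, the last holds). Time passes only in rows, so rows that do not move let the fingers close. It gives the time, the measured TCP pose, the force and the opening at its end, in the units of the state.
- bot.state(): the state, without advancing time (a new reading comes with each control period).
- grab_frame(name): name is "side" or "top" or "wrist"; returns (picture, depth): 384x512x3 uint8, red, green, blue; 384x512 float32, m along the optical axis (not along the pixel's ray), 0 where there is no reading.
- get_calibration(name): a dict with "fovy" (degrees; the focal length in pixels is half the picture's height over the tangent of half this angle, whatever the lens; pixels are square), "cx", "cy" (the principal point, pixels), "k1" (the pictures are not rectified: a ray, as slopes to the right and down, at radius r is drawn at 1 + k1 r^2 times it, then the intrinsics apply), "view" (4x4, takes a point from world to camera coordinates); the wrist camera has in their place "T_tool_cam" (4x4, takes a point from camera to tool coordinates, whose origin is the TCP and whose axes are the tool frame's). Camera axes: x right, y down, z forward; pixel columns grow to the right and rows downward; lengths in m; the calibration is good to about 2 mm. A picture is of the moment at which its call begins: read the wrist's pose just before it. get_calibration takes no time and is no camera call.
- workorder.sign_off(): hands the job in, once; it reports no verdict.
The state is a dict: "t": time; "joint_positions": joint angles; "qvel": joint speeds; "joint_torque": joint torques, N m; "ee_pos": TCP position; "orientation": TCP orientation; "force": force on the tool from outside, world axes, zero at the start; "torque": the same for the moment, N m; "finger_gap": finger opening in m.
Only numpy, scipy, OpenCV 4.12 (cv2) and the standard library are available. Lean on these libraries where they do the work, as an engineer would, in place of code of your own. Each camera call takes 0.05 s, during which the arm holds its last target. There are 200 camera calls.

## Working session

There is one attempt and no reset: what is moved stays moved. The work goes in short steps, Python scripts to look and compute and a shell command to move; the robot and the scene stay as the last step left them, time stands still between calls to the robot, and variables do not carry over. Pictures are saved under pics/ and viewed, about 12 in all and at most 16, crops included, and the job is handed in when it is done.

```bash
mkdir -p pics; ls
cat > h.py <<'E'
import numpy as np, cv2
from station import bot, grab_frame, get_calibration, workorder
from scipy.spatial.transform import Rotation as R
def K(c):
    f=192/np.tan(np.radians(c["fovy"])/2); return np.array([[f,0,c["cx"]],[0,f,c["cy"]],[0,0,1.]])
def pose():
    s=bot.state(); q=s["orientation"]; T=np.eye(4); T[:3,:3]=R.from_quat([q[1],q[2],q[3],q[0]]).as_matrix(); T[:3,3]=s["ee_pos"]; return T
def cam(name,T=None):
    c=get_calibration(name)
    return c,(np.linalg.inv(np.array(c["view"])) if "view" in c else T@np.array(c["T_tool_cam"]))
def rays(c,uv):
    # iterate distortion: drawn = s*(1+k1 r^2)
    return cv2.undistortPoints(np.array(uv,float).reshape(-1,1,2),K(c),np.array([c["k1"],0,0,0.])).reshape(-1,2)
def at_z(c,W,uv,z):
    d=np.c_[rays(c,uv),np.ones(len(uv))]@W[:3,:3].T; o=W[:3,3]
    return o+d*((z-o[2])/d[:,2])[:,None]
def cloud(c,W,depth):
    v,u=np.mgrid[:384,:512]; n=rays(c,np.c_[u.ravel(),v.ravel()]); z=depth.ravel()[:,None]
    return (np.c_[n*z,z]@W[:3,:3].T+W[:3,3]).reshape(384,512,3)
E
python3 - <<'E'
from h import *
for n in("top","side","wrist"):
    T=pose();im,d=grab_frame(n);cv2.imwrite(f"pics/{n}0.png",cv2.resize(im[:,:,::-1],(800,600),interpolation=cv2.INTER_CUBIC))
    np.savez(f"{n}0.npz",im=im,d=d,T=T)
    c,W=cam(n,T);print(n,{k:c[k] for k in("fovy","cx","cy","k1")},W.round(3).tolist())
print(bot.state())
E
```

```text
pics
top {'fovy': 46.35593680117151, 'cx': 258.751099311298, 'cy': 191.60419419720517, 'k1': -0.12338307181999954} [[0.012, -0.998, 0.069, 0.292], [-1.0, -0.012, 0.006, -0.005], [-0.005, -0.069, -0.998, 1.777], [0.0, 0.0, 0.0, 1.0]]
side {'fovy': 48.71025151878922, 'cx': 250.39968847638778, 'cy': 193.45702676633002, 'k1': -0.13263212998195728} [[-0.856, -0.281, 0.433, -0.15], [-0.517, 0.467, -0.718, 0.977], [-0.001, -0.838, -0.545, 0.8], [0.0, 0.0, 0.0, 1.0]]
wrist {'fovy': 58.48697457469946, 'cx': 256.0863878930317, 'cy': 188.1398184507334, 'k1': -0.06254881825412678} [[0.284, 0.928, 0.242, 0.118], [0.959, -0.275, -0.073, 0.642], [-0.001, 0.253, -0.968, 0.384], [0.0, 0.0, 0.0, 1.0]]
{'t': 0.15, 'joint_positions': array([-1.38223612,  0.33375473,  0.03987319,  1.46606895, -0.01339938,
        1.34328347, -0.05848913]), 'qvel': array([ 3.08714322e-05, -1.46629362e-03,  6.28326552e-04, -4.10491306e-03,
        3.52944168e-04, -1.28955134e-03,  8.18949926e-04]), 'joint_torque': array([ 3.78507844e-03, -6.56842303e+01,  1.33812279e+00, -4.04111481e+01,
       -5.93396765e-02,  4.17443016e-02,  9.85646875e-05]), 'ee_pos': array([0.18439726, 0.62294684, 0.2438592 ]), 'orientation': array([ 0.69976548,  0.10094886,  0.69983458, -0.10182907]), 'force': array([ 0.37198487,  0.20629381, -0.32203844]), 'torque': array([-0.04633013,  0.00574004, -0.00787962]), 'finger_gap': 0.08700731902100438}
```

View pics/top0.png

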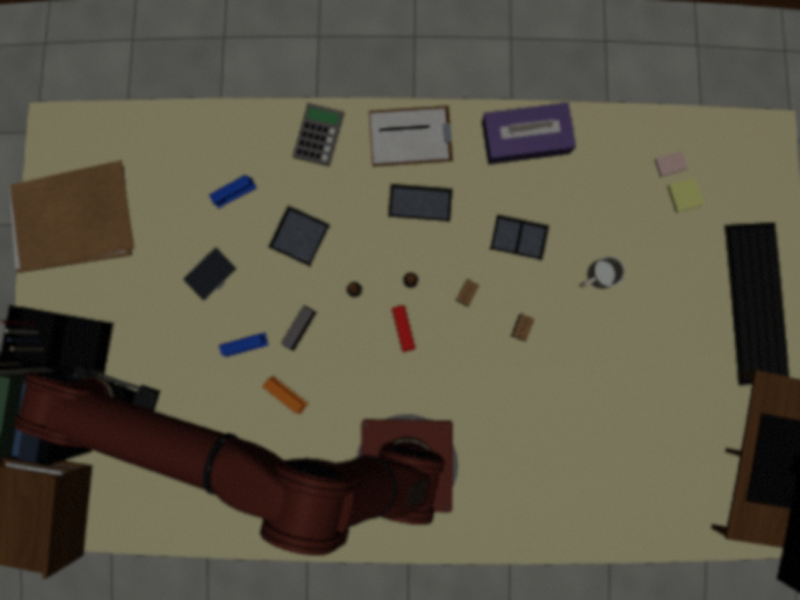

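View pics/side0.png

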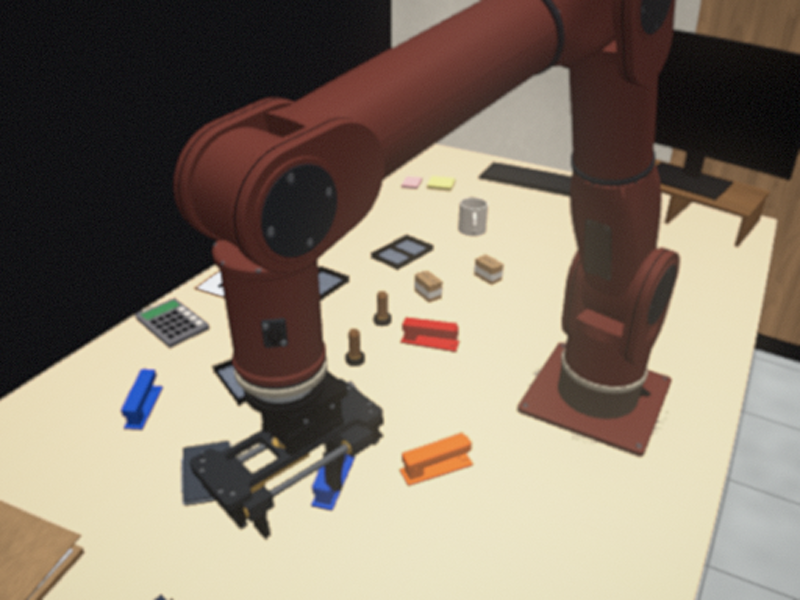

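The top view (800x600 scale) shows the grey stapler at (298,328), stamps at (355,289) and (411,280), and cartons at (468,292) and (522,327). The square tray is at (299,236), the long tray at (420,202), the bay tray at (519,237), the ink pad at (209,274) and the mug at (605,272). The side view agrees.

Run:
```python
from h import *
f=np.load("top0.npz");im,d=f["im"],f["d"];c,W=cam("top");P=cloud(c,W,d)
g=im.astype(int)
def fit(name,u,v,r,mask,ztop):
    u,v=u*.64,v*.64
    yy,xx=np.mgrid[:384,:512]; m=mask&(np.hypot(xx-u,yy-v)<r)
    n,l,st,ce=cv2.connectedComponentsWithStats(m.astype(np.uint8))
    if n<2: print(name,"none");return
    i=1+np.argmax(st[1:,4]); ys,xs=np.nonzero(l==i)
    z=np.median(P[ys,xs,2]); q=at_z(c,W,np.c_[xs,ys],ztop)[:,:2]
    (a,b),(w,h),t=cv2.minAreaRect((q*1000).astype(np.float32))
    print(name,"n",len(xs),"ctr",np.round([a,b]),"size",round(w),round(h),"ang",round(t,1),"z",z.round(3), "z90",np.percentile(P[ys,xs,2],90).round(3))
s=g.sum(2);print("desk sample",g[300,200],g[250,300])
bright=np.percentile(s,80);dark=s<bright*.62
for n,u,v,r,z in(("stapler",298,328,20,.05),("stA",355,289,9,.07),("stB",411,280,9,.07),("cA",468,292,14,.046),("cB",522,327,14,.046),("square",299,236,28,.016),("long",420,202,30,.016),("bay",519,237,27,.016),("ink",209,274,24,.016),("mug",605,272,16,.08)):
    fit(n,u,v,r,dark if n!="mug" else P[...,2]>.05,z)
```

```text
desk sample [4 4 5] [122 118  91]
stapler n 261 ctr [339. 266.] size 35 109 ang 60.0 z 0.047 z90 0.054
stA n 78 ctr [436. 129.] size 35 34 ang 1.0 z 0.02 z90 0.076
stB n 77 ctr [460.  -8.] size 35 34 ang 0.7 z 0.02 z90 0.073
cA n 108 ctr [ 430. -147.] size 28 56 ang 63.9 z 0.046 z90 0.051
cB n 135 ctr [ 347. -284.] size 36 57 ang 69.5 z 0.046 z90 0.051
square n 895 ctr [575. 279.] size 119 121 ang 65.0 z 0.004 z90 0.015
long n 844 ctr [663. -30.] size 159 85 ang 86.2 z 0.004 z90 0.015
bay n 783 ctr [ 578. -284.] size 137 92 ang 79.4 z 0.005 z90 0.015
ink n 573 ctr [474. 505.] size 81 118 ang 45.8 z 0.015 z90 0.021
mug n 164 ctr [ 487. -483.] size 100 79 ang 86.0 z 0.072 z90 0.083
```

```bash
cat >> h.py <<'E'
def yaw(T): return np.degrees(np.arctan2(T[1,1],T[0,1]))
def go(x,y,z,a,T=None):
    """tool-axis move (cm/deg) to TCP (mm) with y_tool at a deg (mod 180), tool pointing down: turn first, then shift"""
    T=pose() if T is None else T
    a0=yaw(T); a=a0+(a-a0+90)%180-90; r=np.radians(a)
    X=np.array([0,0,-1.]);Y=np.array([np.cos(r),np.sin(r),0]);G=np.c_[X,Y,np.cross(X,Y)]
    rv=R.from_matrix(T[:3,:3].T@G).as_rotvec(degrees=True)
    sh=G.T@(np.array([x,y,z])/1000-T[:3,3])*100
    print("at",(T[:3,3]*1000).round(1),"yaw",a0.round(1),"j7",bot.state()["joint_positions"][6].round(2),"| turn",rv.round(1),"-> yaw",round(a,1),"then shift cm",sh.round(2))
E
python3 - <<'E'
from h import *
go(339,266,200,60)
print(np.array(get_calibration("wrist")["T_tool_cam"]).round(3))
E
```

```text
at [184.4 622.9 243.9] yaw 73.5 j7 -0.06 | turn [13.5  0.   0.1] -> yaw 60.0 then shift cm [  4.39 -23.18  31.24]
[[-0.001 -0.253  0.968 -0.14 ]
 [ 1.    -0.001  0.    -0.   ]
 [ 0.001  0.968  0.253 -0.069]
 [ 0.     0.     0.     1.   ]]
```

```bash
python3 -m handwheel '[[[0,0,0,6.75,0,0,8.7],[0,0,0,6.75,0,0,8.7],[0.55,-2.9,3.9,0,0,0,8.7],[0.55,-2.9,3.9,0,0,0,8.7],[0.55,-2.9,3.9,0,0,0,8.7],[0.55,-2.9,3.9,0,0,0,8.7],[0.55,-2.9,3.9,0,0,0,8.7],[0.55,-2.9,3.9,0,0,0,8.7],[0.55,-2.9,3.9,0,0,0,8.7],[0.55,-2.9,3.9,0,0,0,8.7]]]'; python3 -m handwheel '[[[0,0,0,0,0,0,8.7],[0,0,0,0,0,0,8.7]]]'
cat >> h.py <<'E'
def wrist(tag,view=True):
    T=pose();im,d=grab_frame("wrist");c,W=cam("wrist",T);np.savez(tag+".npz",im=im,d=d,T=T)
    cv2.imwrite(f"pics/{tag}.png",cv2.resize(im[:,:,::-1],(768,576),interpolation=cv2.INTER_CUBIC))
    return im,d,cloud(c,W,d),T
def blob(P,lo,hi,xy,r):
    """height slice near xy (mm): minAreaRect of the largest connected component"""
    m=(P[...,2]>lo)&(P[...,2]<hi)&(np.hypot(P[...,0]-xy[0]/1000,P[...,1]-xy[1]/1000)<r/1000)
    n,l,st,_=cv2.connectedComponentsWithStats(m.astype(np.uint8))
    if n<2: return print("none")
    q=P[l==1+np.argmax(st[1:,4])]
    (a,b),s,t=cv2.minAreaRect((q[:,:2]*1000).astype(np.float32))
    print("n",len(q),"ctr",round(a,1),round(b,1),"size",np.round(s,1),"w-ang",round(t,1),"zmed",np.median(q[:,2]).round(4)); return q
E
python3 - <<'E'
from h import *
im,d,P,T=wrist("w1");go(339,266,43,60,T)
blob(P,.038,.07,(339,266),80);blob(P,.003,.07,(339,266),80)
E
```

```text
t: 1.4
ee_pos: [0.3391, 0.2647, 0.2003]
orientation: [0.683, 0.183, 0.683, -0.183]
force: [0.1, -0.3, -0.2]
finger_gap: 0.0872
t: 1.65
ee_pos: [0.3385, 0.2668, 0.2007]
orientation: [0.683, 0.183, 0.683, -0.183]
force: [0.7, 0.1, -0.4]
finger_gap: 0.0871
at [338.5 266.8 200.7] yaw 60.0 j7 0.25 | turn [ 0. -0. -0.] -> yaw 60.0 then shift cm [15.77 -0.05  0.08]
n 4169 ctr 341.5 277.3 size [ 30.1 113. ] w-ang 60.3 zmed 0.0496
n 4591 ctr 340.5 276.6 size [ 33.6 115.5] w-ang 59.6 zmed 0.0493
```

View pics/w1.png

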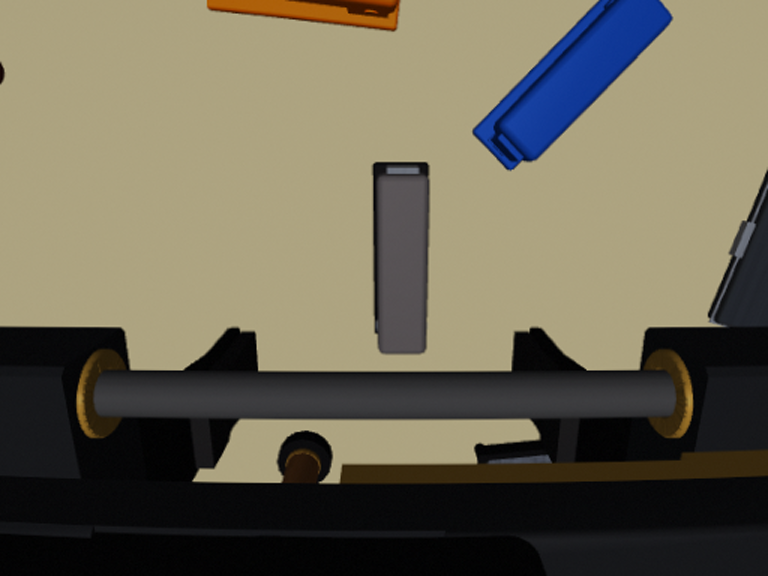

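The stapler is centred at pixel (401,257), fully visible between the fingers. Blue is at (570,80) and orange at (300,5); a finger open at yaw 60 reaches neither.

```bash
python3 -c "
from h import *
go(341,277,43,60)"; python3 -m handwheel '[[[3,1,0.3,0,0,0,6.5],[3,0,0,0,0,0,6.5],[3,0,0,0,0,0,6.5],[3,0,0,0,0,0,6.5]]]'
python3 -c "
from h import *
go(341,277,43,60)
im,d,P,T=wrist('w2');blob(P,.038,.07,(341,277),80)"
```

```text
at [338.4 267.3 200.7] yaw 60.1 j7 0.25 | turn [ 0.1 -0.  -0. ] -> yaw 60.0 then shift cm [15.77  0.98 -0.26]
t: 2.2
ee_pos: [0.3458, 0.2748, 0.0796]
orientation: [0.683, 0.182, 0.683, -0.182]
force: [-0.4, 0.3, -0.3]
finger_gap: 0.066
at [345.8 274.8  79.6] yaw 60.1 j7 0.31 | turn [ 0.1  0.  -0. ] -> yaw 60.0 then shift cm [ 3.66 -0.05 -0.53]
n 7468 ctr 323.2 287.4 size [30.2 71.4] w-ang 60.3 zmed 0.0506
```

View pics/w2.png

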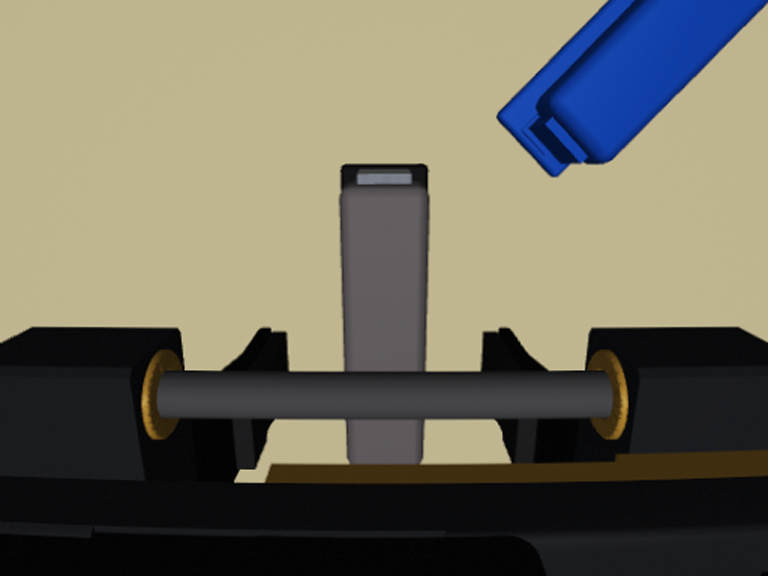

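The stapler is centred between the fingers (columns 345-425, fingers at 287 and 483). Going down, gripping and lifting.

```bash
python3 -m handwheel '[[[2,0,-0.5,0,0,0,6.5],[1.7,0,0,0,0,0,6.5],[0,0,0,0,0,0,6.5],[0,0,0,0,0,0,0],[0,0,0,0,0,0,0],[0,0,0,0,0,0,0],[0,0,0,0,0,0,0],[0,0,0,0,0,0,0]]]' 25; python3 -m handwheel '[[[-3,0,0,0,0,0,0],[-3,0,0,0,0,0,0],[-3,0,0,0,0,0,0],[-3,0,0,0,0,0,0],[0,0,0,0,0,0,0]]]'
python3 -c "
from h import *
go(600,0,164,-4)"
```

```text
t: 3.25
ee_pos: [0.3422, 0.2762, 0.0438]
orientation: [0.683, 0.183, 0.683, -0.183]
force: [0.0, 0.3, 3.0]
finger_gap: 0.0295
t: 3.88
ee_pos: [0.3428, 0.2767, 0.1651]
orientation: [0.683, 0.184, 0.683, -0.182]
force: [-0.2, -0.0, -2.8]
finger_gap: 0.0297
at [342.8 276.7 165.1] yaw 60.0 j7 0.25 | turn [64.  -0.1 -0.2] -> yaw -4.0 then shift cm [ 0.11 27.59 25.81]
```

```bash
python3 -m handwheel '[[[-0.6,0,0,10.65,0,0,0],[-0.6,0,0,10.65,0,0,0],[-0.6,0,0,10.65,0,0,0],[-0.6,0,0,10.65,0,0,0],[-0.6,0,0,10.65,0,0,0],[-0.6,0,0,10.65,0,0,0]]]'; python3 -m handwheel '[[[0,4.3,4.4,0,0,0,0],[0,4.3,4.4,0,0,0,0],[0,4.3,4.4,0,0,0,0],[0,4.3,4.4,0,0,0,0],[0,4.3,4.4,0,0,0,0],[0,4.3,4.4,0,0,0,0],[0,4.3,4.4,0,0,0,0],[0,4.3,4.4,0,0,0,0],[0,0,0,0,0,0,0],[0,0,0,0,0,0,0]]]'
python3 -c "
from h import *
im,d,P,T=wrist('w3');go(663,-30,50,-4,T);blob(P,.011,.022,(663,-30),120);blob(P,.09,.17,(663,-100),90)"
```

```text
t: 4.62
ee_pos: [0.3414, 0.2754, 0.198]
orientation: [-0.481, -0.517, -0.481, 0.519]
force: [0.1, 1.0, -2.0]
finger_gap: 0.0294
t: 5.88
ee_pos: [0.6605, -0.0984, 0.1975]
orientation: [-0.482, -0.516, -0.483, 0.518]
force: [-0.7, 0.7, -2.0]
finger_gap: 0.0298
at [660.5 -98.4 197.5] yaw -3.9 j7 0.24 | turn [0.1 0.  0.2] -> yaw -4.0 then shift cm [14.75 -0.23 -6.84]
n 2959 ctr 665.8 -26.1 size [160.2  86.8] w-ang 86.2 zmed 0.0162
n 685 ctr 663.7 -45.2 size [10.8 35.4] w-ang 86.1 zmed 0.1605
```

View pics/w3.png

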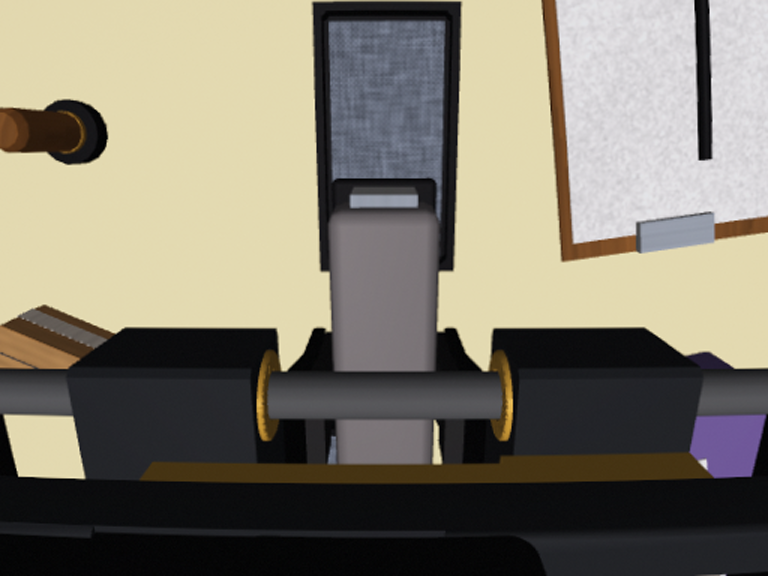

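The tray is fully in view: its far rim is at row 5 and its near corners at (322,268) and (452,268). The stapler hangs level and in line with it.

```bash
python3 -m handwheel '[[[0,0.05,-3.6,0,0,0,0],[0,0.05,-3.6,0,0,0,0],[3.5,0,0,0,0,0,0],[3.5,0,0,0,0,0,0],[3.5,0,0,0,0,0,0],[1.5,0,0,0,0,0,0],[0,0,0,0,0,0,0],[0,0,0,0,0,0,0]]]'
python3 -c "
from h import *
go(666,-26,48,-4)"
```

```text
t: 6.92
ee_pos: [0.6681, -0.0266, 0.0813]
orientation: [0.483, 0.517, 0.482, -0.516]
force: [-0.2, 0.6, -2.1]
finger_gap: 0.0297
at [668.1 -26.6  81.3] yaw -3.9 j7 0.17 | turn [ 0.1 -0.  -0.1] -> yaw -4.0 then shift cm [ 3.33 -0.21 -0.04]
```

```bash
python3 -m handwheel '[[[1.7,-0.2,0,0,0,0,0],[1.2,0,0,0,0,0,0],[0.5,0,0,0,0,0,0],[0,0,0,0,0,0,0],[0,0,0,0,0,0,0]]]'; python3 -m handwheel '[[[0,0,0,0,0,0,5.5],[0,0,0,0,0,0,5.5],[0,0,0,0,0,0,5.5],[0,0,0,0,0,0,5.5],[-4,0,0,0,0,0,5.5],[-5,0,0,0,0,0,5.5],[-5,0,0,0,0,0,5.5],[0,0,0,0,0,0,5.5]]]'
python3 -c "
from h import *
go(436,50,190,-25)"
```

```text
t: 7.55
ee_pos: [0.6648, -0.0266, 0.0463]
orientation: [-0.482, -0.517, -0.483, 0.517]
force: [-6.7, 1.1, 10.8]
finger_gap: 0.0296
t: 8.55
ee_pos: [0.6675, -0.0272, 0.1902]
orientation: [0.484, 0.519, 0.481, -0.515]
force: [1.0, -0.1, -0.5]
finger_gap: 0.0545
at [667.5 -27.2 190.2] yaw -3.9 j7 0.13 | turn [21.1 -0.1 -0.4] -> yaw -25.0 then shift cm [ 2.000e-02 -2.424e+01  2.780e+00]
```

```bash
python3 -m handwheel '[[[0,0,0,10.55,0,0,5.5],[0,0,0,10.55,0,0,5.5],[0,-3.8,2.8,0,0,0,5.5],[0,-3.8,2.8,0,0,0,5.5],[0,-3.8,2.8,0,0,0,5.5],[0,-3.8,2.8,0,0,0,5.5],[0,-3.8,2.8,0,0,0,5.5],[0,0,0,0,0,0,5.5],[0,0,0,0,0,0,5.5]]]'
python3 -c "
from h import *
im,d,P,T=wrist('w4');q=blob(P,.055,.085,(460,-8),40);q=blob(P,.055,.085,(436,129),40);
q=blob(P,.003,.085,(460,-8),50);q=blob(P,.003,.085,(436,129),50)
go(460,-8,150,-25,T)"
```

```text
t: 9.68
ee_pos: [0.4343, -0.0728, 0.1856]
orientation: [0.38, 0.597, 0.38, -0.596]
force: [0.3, -0.1, -0.5]
finger_gap: 0.0556
n 826 ctr 466.9 -4.1 size [23.2 22.4] w-ang 84.1 zmed 0.072
none
n 1576 ctr 466.7 -4.4 size [38.8 37.2] w-ang 65.4 zmed 0.0668
none
at [434.3 -72.8 185.6] yaw -25.0 j7 -0.46 | turn [ 0.  -0.1 -0. ] -> yaw -25.0 then shift cm [ 3.56 -0.41 -6.96]
```

View pics/w4.png

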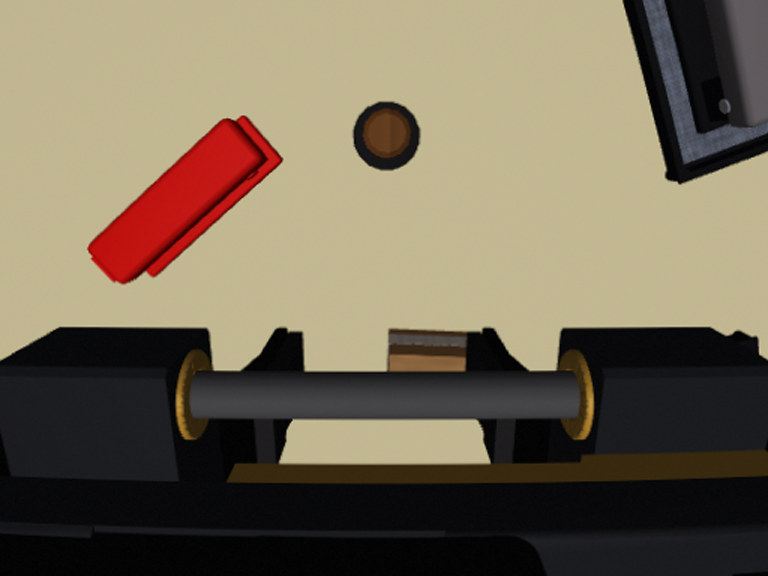

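Stamp B is at pixel (387,134). The red look-alike's near edge is about 60 mm to the left, clear of the fingers.

```bash
python3 -m handwheel '[[[0,0.05,-3.8,0,0,0,5.5],[0,0,-3.8,0,0,0,5.5],[2.5,0,0,0,0,0,5.5],[3,0,0,0,0,0,5.5],[0,0,0,0,0,0,5.5],[0,0,0,0,0,0,5.5]]]'
python3 -c "
from h import *
go(467,-4,48,-25)"
```

```text
t: 10.48
ee_pos: [0.4672, -0.0048, 0.1311]
orientation: [-0.38, -0.596, -0.379, 0.597]
force: [0.5, -0.6, 0.1]
finger_gap: 0.0547
at [467.2  -4.8 131.1] yaw -25.0 j7 -0.47 | turn [-0.   0.1 -0. ] -> yaw -25.0 then shift cm [ 8.31 -0.05 -0.06]
```

```bash
python3 -m handwheel '[[[3,0,-0.05,0,0,0,5.5],[3,0,0,0,0,0,5.5],[2.3,0,0,0,0,0,5.5],[0,0,0,0,0,0,5.5],[0,0,0,0,0,0,0],[0,0,0,0,0,0,0],[0,0,0,0,0,0,0],[0,0,0,0,0,0,0],[0,0,0,0,0,0,0]]]' 15; python3 -m handwheel '[[[-3,0,0,0,0,0,0],[-4,0,0,0,0,0,0],[-5,0,0,0,0,0,0],[0,-0.4,-4.7,0,0,0,0],[0,-0.4,-4.7,0,0,0,0],[0,-0.4,-4.7,0,0,0,0],[0,-0.4,-4.7,0,0,0,0],[0,-0.4,-4.7,0,0,0,0],[0,0,0,0,0,0,0],[0,0,0,0,0,0,0]]]'
python3 -c "
from h import *
im,d,P,T=wrist('w5');q=blob(P,.011,.022,(577,283),110);q=blob(P,-.01,.009,(577,283),50);q=blob(P,.055,.085,(440,135),40)
go(577,283,55,-25,T)"
```

```text
t: 11.6
ee_pos: [0.4669, -0.004, 0.0479]
orientation: [0.38, 0.597, 0.38, -0.596]
force: [-1.6, 0.4, 5.4]
finger_gap: 0.0234
t: 12.85
ee_pos: [0.5476, 0.2165, 0.1671]
orientation: [-0.38, -0.596, -0.38, 0.597]
force: [-0.7, -0.7, -0.2]
finger_gap: 0.0235
n 4095 ctr 576.8 282.4 size [121.  120.9] w-ang 65.7 zmed 0.0161
n 10922 ctr 577.1 282.9 size [99.7 99.6] w-ang 74.7 zmed 0.0037
none
at [547.6 216.5 167.1] yaw -25.0 j7 -0.71 | turn [-0.   0.1  0. ] -> yaw -25.0 then shift cm [11.21 -0.14 -7.27]
```

View pics/w5.png

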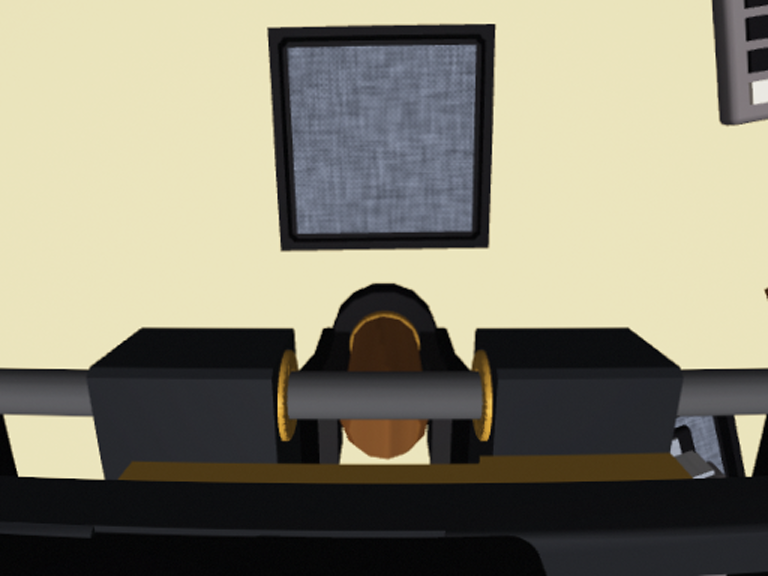

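The tray is at pixels (268-495, 25-248), and the stamp is held upright at (385,370).

```bash
python3 -m handwheel '[[[0,-0.1,-5,0,0,0,0],[0,0,-4.9,0,0,0,0],[3,0,0,0,0,0,0],[3,0,0,0,0,0,0],[2.5,0,0,0,0,0,0],[0,0,0,0,0,0,0],[0,0,0,0,0,0,0]]]'
python3 -c "
from h import *
go(577+26*.42,282.5+26*.91,51,-25)"
```

```text
t: 13.78
ee_pos: [0.5894, 0.307, 0.0839]
orientation: [0.38, 0.597, 0.38, -0.596]
force: [0.2, 0.3, -0.4]
finger_gap: 0.0233
at [589.4 307.   83.9] yaw -25.0 j7 -0.73 | turn [-0.  -0.1 -0. ] -> yaw -25.0 then shift cm [ 3.29 -0.1   0.14]
```

```bash
python3 -m handwheel '[[[2,-0.1,0.1,0,0,0,0],[1,0,0,0,0,0,0],[0.3,0,0,0,0,0,0],[0,0,0,0,0,0,0],[0,0,0,0,0,0,5.5],[0,0,0,0,0,0,5.5],[0,0,0,0,0,0,5.5],[0,0,0,0,0,0,5.5],[0,0,0,0,0,0,5.5]]]'; python3 -m handwheel '[[[-4,0,0,0,0,0,5.5],[-5,0,0,0,0,0,5.5],[-4,0,0,0,0,0,5.5],[0,-1.2,5.3,0,0,0,5.5],[0,-1.2,5.3,0,0,0,5.5],[0,-1.2,5.3,0,0,0,5.5],[0,-1.2,5.3,0,0,0,5.5],[0,-1.2,5.3,0,0,0,5.5],[0,0,0,0,0,0,5.5],[0,0,0,0,0,0,5.5]]]'
python3 -c "
from h import *
im,d,P,T=wrist('w6');q=blob(P,.055,.085,(442,133),40);q=blob(P,.003,.085,(442,133),50)
go(442,133,48,-25,T);go(*(q[:,:2].mean(0)*1000),48,-25,T)"
```

```text
t: 14.9
ee_pos: [0.5874, 0.307, 0.0495]
orientation: [-0.38, -0.596, -0.38, 0.596]
force: [0.6, 0.4, -0.1]
finger_gap: 0.0543
t: 16.15
ee_pos: [0.4214, 0.0927, 0.18]
orientation: [0.38, 0.597, 0.38, -0.596]
force: [0.1, 0.7, -0.2]
finger_gap: 0.0548
n 821 ctr 442.0 138.3 size [22.9 23. ] w-ang 42.5 zmed 0.0722
n 1594 ctr 441.9 138.1 size [38.7 39.3] w-ang 1.2 zmed 0.0663
at [421.4  92.7 180. ] yaw -25.0 j7 -0.84 | turn [ 0.  -0.1 -0. ] -> yaw -25.0 then shift cm [13.2   0.17 -4.52]
at [421.4  92.7 180. ] yaw -25.0 j7 -0.84 | turn [ 0.  -0.1 -0. ] -> yaw -25.0 then shift cm [13.2  -0.06 -5.22]
```

View pics/w6.png

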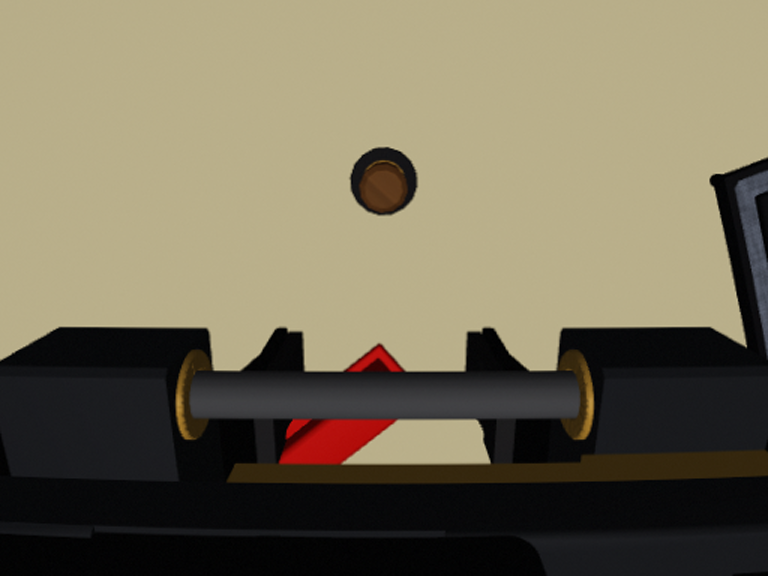

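Stamp A is at pixel (384,184); the red look-alike lies behind the fingers and is clear.

```bash
python3 -m handwheel '[[[0,-0.05,-5.3,0,0,0,5.5],[2,0,0,0,0,0,5.5],[2,0,0,0,0,0,5.5],[0,0,0,0,0,0,5.5],[0,0,0,0,0,0,5.5]]]'
python3 -c "
from h import *
go(442,138.3,48,-25)"
```

```text
t: 16.82
ee_pos: [0.4435, 0.1407, 0.14]
orientation: [-0.38, -0.596, -0.38, 0.596]
force: [0.7, -0.7, 1.0]
finger_gap: 0.0551
at [443.5 140.7 140. ] yaw -25.0 j7 -0.81 | turn [ 0.  0. -0.] -> yaw -25.0 then shift cm [ 9.2  -0.04  0.29]
```

```bash
python3 -m handwheel '[[[3,0,0.25,0,0,0,5.5],[3,0,0,0,0,0,5.5],[3.2,0,0,0,0,0,5.5],[0,0,0,0,0,0,5.5],[0,0,0,0,0,0,0],[0,0,0,0,0,0,0],[0,0,0,0,0,0,0],[0,0,0,0,0,0,0],[0,0,0,0,0,0,0]]]' 15; python3 -m handwheel '[[[-3,0,0,0,0,0,0],[-4,0,0,0,0,0,0],[-5,0,0,0,0,0,0],[0,2.05,-5.3,0,0,0,0],[0,2.05,-5.3,0,0,0,0],[0,2.05,-5.3,0,0,0,0],[3,0,0,0,0,0,0],[3,0,0,0,0,0,0],[0,0,0,0,0,0,0],[0,0,0,0,0,0,0]]]'
python3 -c "
from h import *
go(565.7,258,51,-25)"
```

```text
t: 17.95
ee_pos: [0.4422, 0.1384, 0.048]
orientation: [0.38, 0.597, 0.38, -0.596]
force: [-1.1, 0.5, 7.1]
finger_gap: 0.0237
t: 19.2
ee_pos: [0.5653, 0.2563, 0.1086]
orientation: [0.38, 0.597, 0.38, -0.596]
force: [1.2, 0.8, -0.2]
finger_gap: 0.0236
at [565.3 256.3 108.6] yaw -25.0 j7 -0.66 | turn [-0. -0. -0.] -> yaw -25.0 then shift cm [ 5.76 -0.04 -0.17]
```

```bash
python3 -m handwheel '[[[2.5,0,-0.15,0,0,0,0],[2,0,0,0,0,0,0],[1,0,0,0,0,0,0],[0.2,0,0,0,0,0,0],[0,0,0,0,0,0,0],[0,0,0,0,0,0,5.5],[0,0,0,0,0,0,5.5],[0,0,0,0,0,0,5.5],[0,0,0,0,0,0,5.5],[0,0,0,0,0,0,5.5]]]'; python3 -m handwheel '[[[-4,0,0,0,0,0,5.5],[-5,0,0,-9.9,0,0,5.5],[-5,0,0,-9.9,0,0,5.5],[0,0,0,-9.9,0,0,5.5],[0,0,0,-9.9,0,0,5.5],[0,0,0,-9.9,0,0,5.5],[0,0,0,-9.9,0,0,5.5],[0,0,0,-9.9,0,0,5.5],[0,0,0,-9.9,0,0,5.5],[0,0,0,-9.9,0,0,5.5]]]';  python3 -m handwheel '[[[0,-5.2,1.6,0,0,0,5.5],[0,-5.2,1.6,0,0,0,5.5],[0,-5.2,1.6,0,0,0,5.5],[0,-5.2,1.6,0,0,0,5.5],[0,-5.2,1.6,0,0,0,5.5],[0,-5.2,1.6,0,0,0,5.5],[0,-5.2,1.6,0,0,0,5.5],[0,-5.2,1.6,0,0,0,5.5],[0,0,0,0,0,0,5.5],[0,0,0,0,0,0,5.5]]]'
python3 -c "
from h import *
im,d,P,T=wrist('w7');q=blob(P,.038,.06,(436,-143),60);q=blob(P,.038,.06,(351,-278),60)
print((q[:,:2].mean(0)*1000) if q is not None else 0)
go(436,-143,38,64,T)"
```

```text
t: 20.45
ee_pos: [0.5655, 0.2576, 0.0505]
orientation: [-0.38, -0.596, -0.38, 0.596]
force: [-0.6, -0.2, -0.8]
finger_gap: 0.0539
t: 21.7
ee_pos: [0.5655, 0.2575, 0.1905]
orientation: [0.69, 0.156, 0.69, -0.157]
force: [-0.2, 0.4, -0.1]
finger_gap: 0.055
t: 22.95
ee_pos: [0.499, -0.1721, 0.1905]
orientation: [0.689, 0.159, 0.689, -0.158]
force: [-0.4, -0.6, 0.5]
finger_gap: 0.0547
n 3358 ctr 434.6 -146.4 size [36.1 60.2] w-ang 63.1 zmed 0.0463
n 3479 ctr 349.1 -285.8 size [38.1 60.8] w-ang 68.8 zmed 0.0461
[ 349.57687277 -283.52673092]
at [ 499.  -172.1  190.5] yaw 64.1 j7 1.47 | turn [ 0.1 -0.  -0. ] -> yaw 64.0 then shift cm [15.25 -0.15 -6.94]
```

View pics/w7.png

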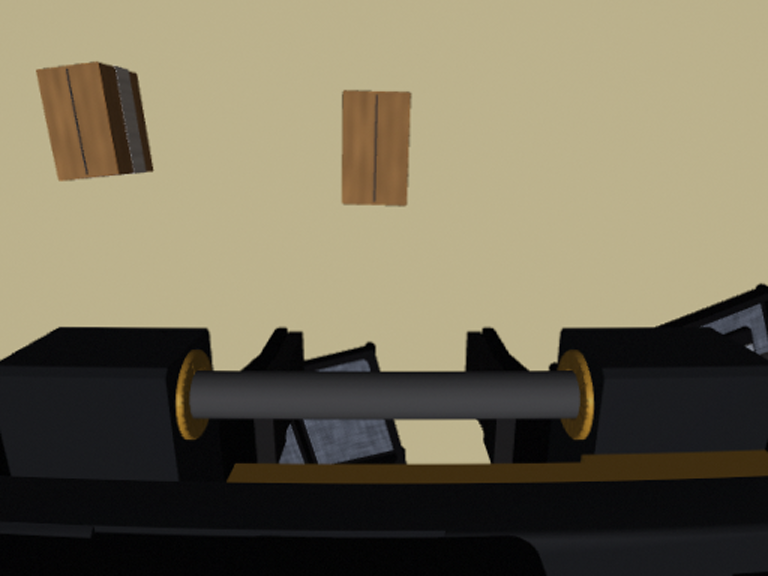

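Carton A is at pixel (377,148) and carton B at (95,122); both stand upright.

```bash
python3 -m handwheel '[[[0,-0.3,-3.45,1,0,0,5.5],[0,-0.3,-3.45,0,0,0,5.5],[3.5,0,0,0,0,0,5.5],[3.5,0,0,0,0,0,5.5],[0,0,0,0,0,0,5.5],[0,0,0,0,0,0,5.5]]]'
python3 -c "
from h import *
go(434.6,-146.4,38,63.1)"
```

```text
t: 23.75
ee_pos: [0.4353, -0.1468, 0.1216]
orientation: [0.688, 0.164, 0.688, -0.164]
force: [0.7, -0.6, 0.5]
finger_gap: 0.0548
at [ 435.3 -146.8  121.6] yaw 63.2 j7 1.37 | turn [0.1 0.  0. ] -> yaw 63.1 then shift cm [ 8.36  0.01 -0.08]
```

```bash
python3 -m handwheel '[[[3,0,-0.1,0,0,0,5.5],[3,0,0,0,0,0,5.5],[2.35,0,0,0,0,0,5.5],[0,0,0,0,0,0,5.5],[0,0,0,0,0,0,0],[0,0,0,0,0,0,0],[0,0,0,0,0,0,0],[0,0,0,0,0,0,0],[0,0,0,0,0,0,0]]]' 20; python3 -m handwheel '[[[-4,0,0,0,0,0,0],[-5,0,0,-8.1,0,0,0],[-5,0,0,-8.1,0,0,0],[0,-2.1,4.8,0,0,0,0],[0,-2.1,4.8,0,0,0,0],[0,-2.1,4.8,0,0,0,0],[0,-2.1,4.8,0,0,0,0],[0,-2.1,4.8,0,0,0,0],[0,0,0,0,0,0,0],[0,0,0,0,0,0,0]]]'
python3 -c "
from h import *
im,d,P,T=wrist('w8');q=blob(P,.011,.022,(581,-281),100);q=blob(P,.011,.022,(581,-281),110)
go(581,-281,41,79.4,T)"
```

```text
t: 24.88
ee_pos: [0.4343, -0.1467, 0.038]
orientation: [0.688, 0.165, 0.687, -0.164]
force: [-1.4, 1.3, 8.1]
finger_gap: 0.0357
t: 26.12
ee_pos: [0.6493, -0.2946, 0.1767]
orientation: [0.704, 0.066, 0.704, -0.066]
force: [-0.0, 0.8, -1.3]
finger_gap: 0.0357
n 3901 ctr 579.7 -280.5 size [138.   92.7] w-ang 78.9 zmed 0.0161
n 3901 ctr 579.7 -280.5 size [138.   92.7] w-ang 78.9 zmed 0.0161
at [ 649.3 -294.6  176.7] yaw 79.3 j7 2.04 | turn [-0.1 -0.1  0. ] -> yaw 79.4 then shift cm [13.57  0.08 -6.96]
```

View pics/w8.png

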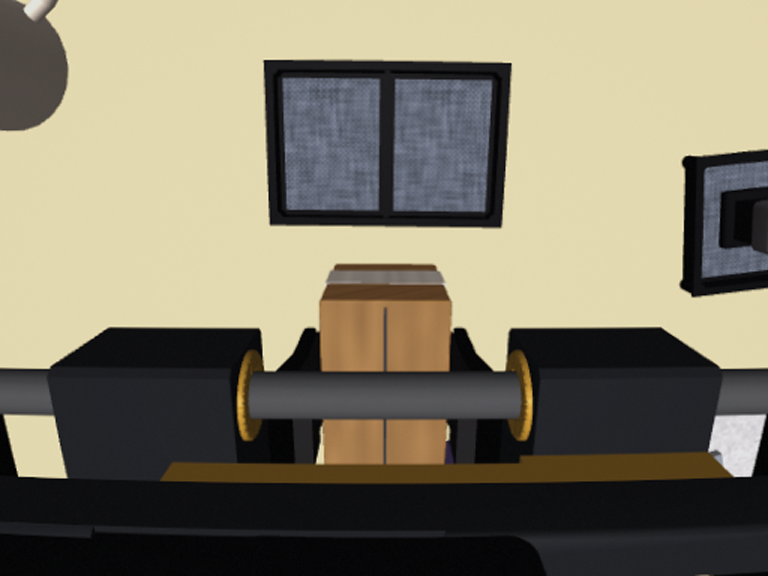

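The bay tray is at pixels (265-510, 62-226), with its divider at column 387. The carton is held square between the fingers.

```bash
python3 -m handwheel '[[[0,1.8,-3.55,0,0,0,0],[0,1.8,-3.55,0,0,0,0],[3.5,0,0,0,0,0,0],[4,0,0,0,0,0,0],[0,0,0,0,0,0,0],[0,0,0,0,0,0,0]]]'
python3 -c "
from h import *
go(586.4,-246.1,41,79.1)"
```

```text
t: 26.92
ee_pos: [0.5873, -0.246, 0.104]
orientation: [0.705, 0.066, 0.703, -0.066]
force: [0.2, -0.5, -1.2]
finger_gap: 0.0358
at [ 587.3 -246.   104. ] yaw 79.3 j7 2.03 | turn [ 0.2  0.1 -0. ] -> yaw 79.1 then shift cm [ 6.3  -0.03 -0.08]
```

```bash
python3 -m handwheel '[[[3,0,-0.1,0,0,0,0],[2,0,0,0,0,0,0],[1,0,0,0,0,0,0],[0.3,0,0,0,0,0,0],[0,0,0,0,0,0,0],[0,0,0,0,0,0,5.2],[0,0,0,0,0,0,5.2],[0,0,0,0,0,0,5.2],[0,0,0,0,0,0,5.2],[0,0,0,0,0,0,5.2]]]'; python3 -m handwheel '[[[-4,0,0,0,0,0,5.2],[-5,0,0,5.2,0,0,5.2],[-5,0,0,5.2,0,0,5.2],[0,-3.05,-3.65,0,0,0,5.2],[0,-3.05,-3.65,0,0,0,5.2],[0,-3.05,-3.65,0,0,0,5.2],[0,-3.05,-3.65,0,0,0,5.2],[0,0,0,0,0,0,5.2],[0,0,0,0,0,0,5.2]]]'
python3 -c "
from h import *
im,d,P,T=wrist('w9');q=blob(P,.038,.06,(349,-285),60)
go(349,-285,38,68.8,T)"
```

```text
t: 28.18
ee_pos: [0.5859, -0.2458, 0.039]
orientation: [0.704, 0.066, 0.704, -0.066]
force: [1.1, -0.7, -0.1]
finger_gap: 0.0519
t: 29.3
ee_pos: [0.4065, -0.3066, 0.1793]
orientation: [0.696, 0.13, 0.695, -0.129]
force: [-0.2, 1.1, 0.8]
finger_gap: 0.0519
n 3551 ctr 349.9 -285.8 size [36.1 59.5] w-ang 69.4 zmed 0.0463
at [ 406.5 -306.6  179.3] yaw 68.9 j7 1.89 | turn [ 0.1  0.1 -0. ] -> yaw 68.8 then shift cm [14.13 -0.06 -6.14]
```

View pics/w9.png

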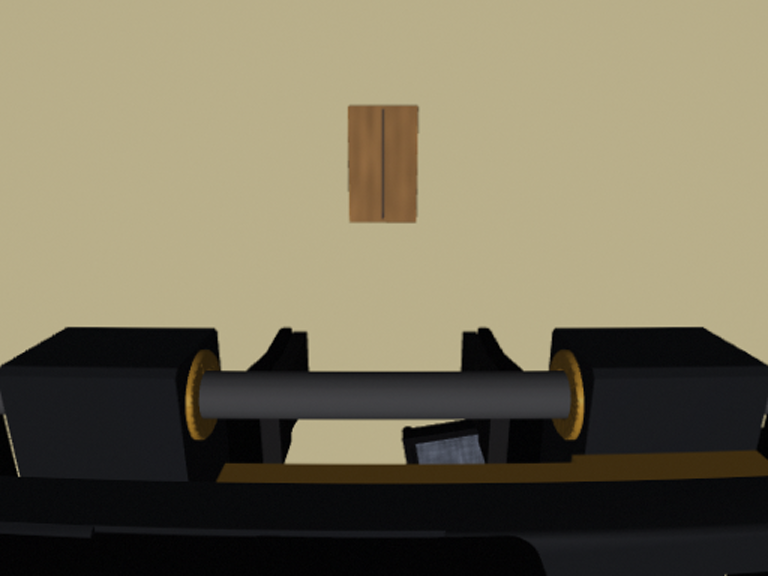

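Carton B is at pixel (383,164), square to the jaws.

```bash
python3 -m handwheel '[[[0,-0.1,-3,0,0,0,5.2],[0,0,-3,0,0,0,5.2],[3.5,0,0,0,0,0,5.2],[2.5,0,0,0,0,0,5.2],[0,0,0,0,0,0,5.2],[0,0,0,0,0,0,5.2]]]'
python3 -c "
from h import *
go(350,-285.8,38,69.2)"
```

```text
t: 30.1
ee_pos: [0.3501, -0.2868, 0.1199]
orientation: [0.695, 0.129, 0.695, -0.13]
force: [0.9, -0.2, 1.0]
finger_gap: 0.0518
at [ 350.1 -286.8  119.9] yaw 68.9 j7 1.83 | turn [-0.3 -0.   0.1] -> yaw 69.2 then shift cm [ 8.19  0.09 -0.04]
```

```bash
python3 -m handwheel '[[[3,0.1,0,0,0,0,5.2],[3,0,0,0,0,0,5.2],[2.2,0,0,0,0,0,5.2],[0,0,0,0,0,0,5.2],[0,0,0,0,0,0,0],[0,0,0,0,0,0,0],[0,0,0,0,0,0,0],[0,0,0,0,0,0,0],[0,0,0,0,0,0,0]]]' 20; python3 -m handwheel '[[[-4,0,0,0,0,0,0],[-5,0,0,-5,0,0,0],[-5,0,0,-5,0,0,0],[0,0.35,5.6,0,0,0,0],[0,0.35,5.6,0,0,0,0],[0,0.35,5.6,0,0,0,0],[0,0.35,5.6,0,0,0,0],[3,0,0,0,0,0,0],[3,0,0,0,0,0,0],[0,0,0,0,0,0,0]]]'
python3 -c "
from h import *
go(573,-314.9,41,79.1)"
```

```text
t: 31.22
ee_pos: [0.3507, -0.2856, 0.038]
orientation: [0.696, 0.129, 0.695, -0.129]
force: [-0.7, 1.7, 8.7]
finger_gap: 0.0355
t: 32.48
ee_pos: [0.5073, -0.2998, 0.1097]
orientation: [0.691, 0.082, 0.715, -0.063]
force: [0.5, -0.3, 0.0]
finger_gap: 0.0356
at [ 507.3 -299.8  109.7] yaw 78.2 j7 2.25 | turn [-0.8 -2.1 -1.4] -> yaw 79.1 then shift cm [ 6.87 -0.24  6.74]
```

The last shift fell short and the tool is slightly tilted; I'll settle, then correct.

```bash
python3 -m handwheel '[[[0,0,0,0,0,0,0],[0,0,0,0,0,0,0]]]'
python3 -c "
from h import *
go(573,-314.9,41,79.1);print(bot.state()['joint_positions'].round(2))"
```

```text
t: 32.72
ee_pos: [0.5091, -0.3011, 0.1127]
orientation: [0.693, 0.081, 0.713, -0.063]
force: [0.4, 0.3, -1.1]
finger_gap: 0.0358
at [ 509.1 -301.1  112.7] yaw 78.3 j7 2.25 | turn [-0.8 -1.8 -1.3] -> yaw 79.1 then shift cm [ 7.17 -0.15  6.54]
[-0.33  0.54  1.05  1.77 -0.51  1.17  2.25]
```

```bash
python3 -m handwheel '[[[-1,0,0,-0.8,-1.8,-1.3,0],[-1,0,0,0,0,0,0],[0,0,2.2,0,0,0,0],[0,0,2.2,0,0,0,0],[0,-0.15,2.1,0,0,0,0],[0,0,0,0,0,0,0],[0,0,0,0,0,0,0]]]'
python3 -c "
from h import *
go(573,-314.9,41,79.1);print(bot.state()['joint_positions'].round(2))"
```

```text
t: 33.6
ee_pos: [0.5715, -0.3151, 0.1314]
orientation: [0.703, 0.068, 0.704, -0.067]
force: [-0.2, -0.5, -1.6]
finger_gap: 0.036
at [ 571.5 -315.1  131.4] yaw 79.0 j7 2.23 | turn [-0.1 -0.1 -0. ] -> yaw 79.1 then shift cm [9.04 0.05 0.14]
[-0.28  0.61  1.01  1.63 -0.55  1.22  2.23]
```

```bash
python3 -m handwheel '[[[2.5,0.05,0.15,0,0,0,0],[2.5,0,0,0,0,0,0],[2,0,0,0,0,0,0],[0,0,0,0,0,0,0],[0,0,0,0,0,0,0]]]'
python3 -c "
from h import *
go(573,-314.9,41,79.1)"
```

```text
t: 34.22
ee_pos: [0.5739, -0.315, 0.062]
orientation: [0.704, 0.068, 0.704, -0.067]
force: [0.8, -1.2, -0.8]
finger_gap: 0.0359
at [ 573.9 -315.    62. ] yaw 79.1 j7 2.27 | turn [-0. -0. -0.] -> yaw 79.1 then shift cm [ 2.1  -0.   -0.09]
```

```bash
python3 -m handwheel '[[[1.2,0,0,0,0,0,0],[0.6,0,0,0,0,0,0],[0.3,0,0,0,0,0,0],[0,0,0,0,0,0,0],[0,0,0,0,0,0,5],[0,0,0,0,0,0,5],[0,0,0,0,0,0,5],[0,0,0,0,0,0,5],[0,0,0,0,0,0,5]]]'; python3 -m handwheel '[[[-3,0,0,0,0,0,5],[-4,0,0,0,0,0,5],[-4,0,0,0,0,0,5],[-4,0,0,0,0,0,5],[0,1,4,0,0,0,5],[0,1,4,0,0,0,5],[0,0,0,0,0,0,5],[0,0,0,0,0,0,5]]]'
cat > chk.py <<'E'
from h import *
def rel(q,c,a):
    r=np.radians(a); d=np.array(q)-c; return (d@[np.sin(r),-np.cos(r)]).round(1),(d@[np.cos(r),np.sin(r)]).round(1)
E
python3 -c "
from chk import *
im,d,P,T=wrist('w10');print(T[:3,3])
q=blob(P,.04,.07,(586,-247),40);q=blob(P,.04,.07,(573,-315),40);q=blob(P,.011,.022,(580,-280),100)
im,d=grab_frame('top');cv2.imwrite('pics/top1.png',cv2.resize(im[80:300,80:420,::-1],(800,518),interpolation=cv2.INTER_CUBIC))"
```

```text
t: 35.35
ee_pos: [0.5737, -0.3146, 0.04]
orientation: [0.703, 0.068, 0.704, -0.067]
force: [-0.6, 0.2, -0.3]
finger_gap: 0.05
t: 36.35
ee_pos: [0.6554, -0.3109, 0.1897]
orientation: [0.703, 0.068, 0.705, -0.068]
force: [-1.8, -0.9, -0.4]
finger_gap: 0.0501
[ 0.65539294 -0.31087878  0.1896578 ]
n 3621 ctr 585.9 -246.1 size [36.8 60.2] w-ang 78.8 zmed 0.0493
n 3617 ctr 571.9 -314.2 size [36.2 60. ] w-ang 79.0 zmed 0.0493
n 3700 ctr 579.7 -280.4 size [137.9  92.4] w-ang 78.9 zmed 0.0161
```

View pics/w10.png

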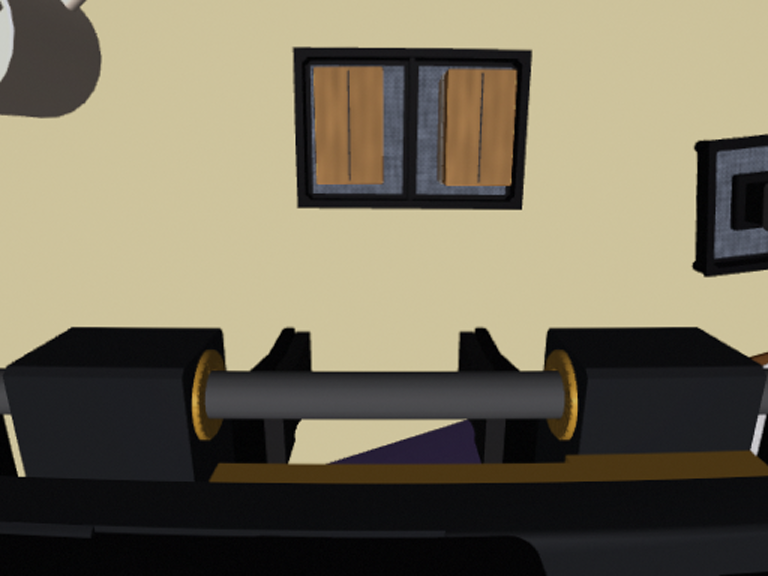

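View pics/top1.png

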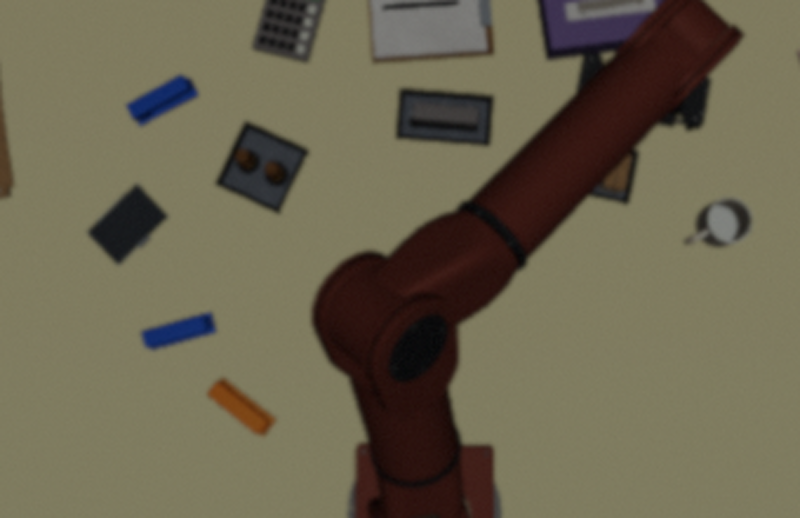

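The cartons sit one per bay at pixels (348,125) and (480,127), with tops at z 0.049 m as expected. The top view shows the stapler and both stamps in their trays, and the mug and ink pad in place. One closer look at the stapler and stamps on the way out.

```bash
python3 -m handwheel '[[[-0.5,5.6,0.5,0,0,0,5],[-0.5,5.6,0.5,0,0,0,5],[-0.5,5.6,0.5,0,0,0,5],[0,5.6,0.5,0,0,0,5],[0,5.6,0.5,0,0,0,5],[0,0,0,0,0,0,5],[0,0,0,0,0,0,5]]]'
python3 -c "
from h import *
im,d,P,T=wrist('w11');print(T[:3,3]);blob(P,.045,.07,(666,-26),90);blob(P,.011,.022,(666,-26),110)"
python3 -m handwheel '[[[0,5,-2.5,0,0,0,5],[0,5,-2.5,0,0,0,5],[0,5,-2.5,0,0,0,5],[0,5,-2.5,0,0,0,5],[0,5,-2.5,0,0,0,5],[0,4.5,-1.8,0,0,0,5],[0,0,0,0,0,0,5],[0,0,0,0,0,0,5]]]'
python3 -c "
from h import *
im,d,P,T=wrist('w12');print(T[:3,3]);blob(P,.06,.09,(588,306),25);blob(P,.06,.09,(566,258),25);blob(P,.011,.019,(577,282),110)
a=cv2.imread('pics/w11.png')[:400];b=cv2.imread('pics/w12.png')[:400];cv2.imwrite('pics/both.png',cv2.resize(np.vstack([a,b]),(560,583)))"
```

```text
t: 37.33
ee_pos: [0.7332, -0.041, 0.2054]
orientation: [0.703, 0.068, 0.704, -0.067]
force: [-0.2, -0.9, 0.2]
finger_gap: 0.05
[ 0.733183   -0.0410203   0.20541014]
n 4828 ctr 664.1 -26.1 size [113.2  30.5] w-ang 86.2 zmed 0.0524
n 3188 ctr 665.8 -26.4 size [160.9  86.7] w-ang 86.2 zmed 0.0162
t: 38.38
ee_pos: [0.6498, 0.2741, 0.2059]
orientation: [0.704, 0.068, 0.704, -0.068]
force: [0.7, 0.1, 0.5]
finger_gap: 0.05
[0.64980564 0.27414155 0.20585211]
n 698 ctr 586.3 306.9 size [22.2 22.7] w-ang 53.4 zmed 0.0752
n 737 ctr 565.5 257.9 size [23.6 22. ] w-ang 78.5 zmed 0.075
n 3153 ctr 576.8 282.6 size [121.2 120.7] w-ang 65.7 zmed 0.0162
```

View pics/both.png

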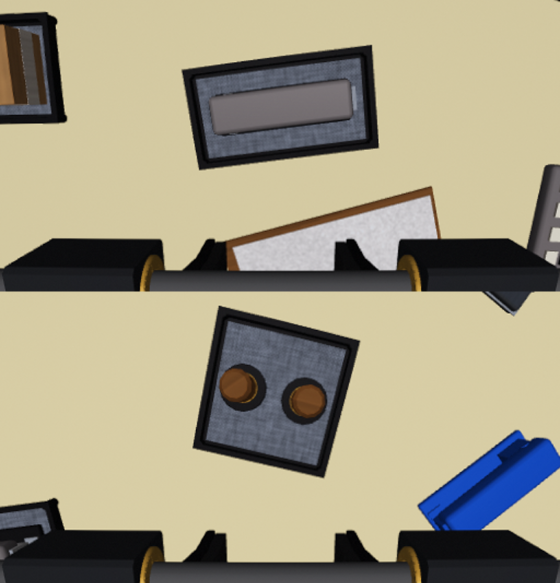

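The stapler lies flat and centred at (282,106). Both stamps stand upright at (243,387) and (303,400), on the tray floor. The gripper is empty and clear at z 0.206 m, so I'm handing in.

```bash
python3 -c "
from station import workorder
print(workorder.sign_off())"
```

```text
the job is handed in; nothing more can be done
None
```

The desk is tidied and the job is handed in, at about 38.5 s of the 128 s allowed. My last wrist-camera checks put every item in its tray, upright and on the floor.

| Item | Measured position | Limit | Top height |
|---|---|---|---|
| Stapler | within 2 mm of the long tray's centre, in line with it | 30 mm | 52 mm |
| Stamps | about 26–27 mm either side of the square tray's centre | 40 mm | about 75 mm each |
| Cartons | one per bay, about 2–3 mm from the bay centres | 18 mm across, 26 mm along | 49 mm each |

The gripper was empty and clear at z 0.206 m when I handed in.

- **Mug and ink pad:** I never approached either, and both look unmoved in the last top picture. I did not re-measure them.
- **Camera disagreement:** the first top-camera positions were off by up to about 11 mm from the wrist camera, so I worked from the wrist measurements.
- **Correction on the way:** one shift with the second carton was cut short and left the tool slightly tilted. I corrected that before lowering the carton.

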